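Cap the sample jars by trial fit

TASK

Two push-on caps for the three open sample jars in the holder have got mixed up; caps and jars look much alike but differ slightly in size. Find out by trying which jar each cap properly fits and put both caps on, level and fully home, each on its own jar; a cap that slips on with a lot of play belongs to another jar, and the jar that neither cap fits stays open. Leave the dropper bottle and the staining jar where they are.

Things in the scene. Friction and masses are not known exactly. Their poses are not given: they have to be found in the camera images.
- holder: Fixed shallow aluminium tray, 78 x 296 x 36 mm, three compartments in a row along its y axis at 100 mm pitch, in each an upright white jar, held fast. Jar: body 62 mm in diameter, shoulder 86 mm above the bench, then a plain neck 26 mm high to the flat rim, its edge eased by 0.7 mm. Necks are 40, 45 and 50 mm in diameter; else alike. Origin: centre of the underside, y to the left jar, z up.
- place_left (a point): Centre of the rim of the jar in the holder's left (+y) compartment, 112 mm above the bench. Which jar stands here changes and is not told. A cap goes over the outside of the neck and slides on without force; fully home, its mouth is 24 mm below the rim (2 mm above the shoulder). A cap too small for the neck stops on the rim.
- place_middle (a point): Centre of the rim of the jar in the holder's middle compartment, 112 mm above the bench. Which jar stands here changes and is not told. The 42 mm bore fits only the 40 mm neck and the 47 mm bore fits the 45 mm neck, with 2 mm of total sideways play; the 47 mm bore also drops over the 40 mm neck, with 7 mm of play, but that leaves the other cap no jar.
- place_right (a point): Centre of the rim of the jar in the holder's right (-y) compartment, 112 mm above the bench. Which jar stands here changes and is not told. The mouth of each jar is closed by a seal 3 mm below the rim.
- cap_a: One of two loose grey push-on caps, alike outside: 60 mm in diameter, 40 mm high, finely ribbed, about 60 g, standing mouth down on the bench. The round bore is 24 mm deep under a solid 16 mm top; one cap's bore is 42 mm, the other's 47 mm, not told which; the start may swap their places. Origin: centre of the mouth (underside), z up.
- cap_a_ceiling (a point): Point on cap_a's axis at the closed upper end of its bore, 24 mm above its mouth and 16 mm below its top; it meets the centre of the jar's rim when the cap is fully home.
- cap_b: One of two loose grey push-on caps, alike outside: 60 mm in diameter, 40 mm high, finely ribbed, about 60 g, standing mouth down on the bench. The round bore is 24 mm deep under a solid 16 mm top; one cap's bore is 42 mm, the other's 47 mm, not told which; the start may swap their places. Origin: centre of the mouth (underside), z up.
- cap_b_ceiling (a point): Point on cap_b's axis at the closed upper end of its bore, 24 mm above its mouth and 16 mm below its top; it meets the centre of the jar's rim when the cap is fully home.
- dropper_bottle: Bystander: loose dropper bottle with a pointed top, 47 mm in diameter, 104 mm high. Origin: centre of the underside.
- staining_jar: Bystander: loose square staining jar with a black knobbed lid, 64 x 64 x 107 mm. Origin: centre of the underside.
There are look-alikes about, which are no part of the job. Leave any orange look-alike of the cap_a alone.

How it is judged:
At the end, for the whole second after the job is handed in: Both caps sit fully home on jars: the upper end of each cap's bore within 6 mm of the centre of a jar's rim, the cap level within 0.06 rad and at rest. (Both can be home only if each is on the jar it fits.) ((distance between cap_a_ceiling and place_left below 0.006 m or distance between cap_a_ceiling and place_middle below 0.006 m or distance between cap_a_ceiling and place_right below 0.006 m) and angle between each of cap_a, cap_b's own z axis and vertical below 0.06 rad and linear speed of each of cap_a, cap_b below 0.01 m/s and (distance between cap_b_ceiling and place_left below 0.006 m or distance between cap_b_ceiling and place_middle below 0.006 m or distance between cap_b_ceiling and place_right below 0.006 m)); the robot touches nothing.
It fails at once if the dropper bottle is moved more than 30 mm (distance of dropper_bottle from where it was at the start of the episode above 0.03 m).
It fails at once if the staining jar is moved more than 30 mm (distance of staining_jar from where it was at the start of the episode above 0.03 m).
It also fails if it takes over 70 s, if anything falls off the work surface, if the arm or the gripper's body presses on something with over 40 N, if the wrist force passes 120 N, or if a joint passes its speed limit or range.

ROBOT

A 6-joint arm with a two-finger parallel gripper is mounted at the origin on the work surface; the furniture and walls round the work are solid. World frame = base frame: x ahead of the robot, y to its left, z up, the work surface at z = 0. Lengths are in m, angles in rad, forces in N, time in s.
With the tool pointing down it reaches from about 0.3 to 0.775 m from the base axis. Payload 14.6 kg.
Tool frame: the origin (TCP) lies at the centre of the arm's flange, where the gripper is bolted on; the fingertips stand 173 mm ahead of it and the grasp point (between the pads) lies 155 mm ahead of it; z points along the fingers, y is the line along which they close (so a half turn about z gives the same grasp; the last joint's range is limited). The gripper opens to 85 mm and grips with 20 to 120 N. Pads are 22 mm wide; open, the fingers measure 114 mm over their backs; the gripper's body (76 mm by 85 mm) begins 54 mm behind the grasp point. The pads swing forward as they close: fully open they stand 13 mm farther back than shut.
Start: joints at [1.236, 0.3, 1.521, -0, 1.321, -0.067], TCP at [0.146, 0.53, 0.405] pointing down, gripper open.
Joint ranges: [-3.03, 3.03], [-0.79, 2.21], [0.23, 2.52], [-1.04, 4.18], [0, 3.07], [-2.55, 2.55]. Speed limits (rad/s): [2.22, 2.22, 2.57, 3.14, 3.14, 3.14].

INTERFACE

Orientations are given as a rotation vector (axis times angle).
In Python, from bench import ctrl, vision, order, models gives the robot as it stands.
- The arm moves only by the tool carry_out, never from a script. Its argument "deltas" is a list of rows, each an object with "offset": the shift along the world's x, y, z in cm, a list of three; "spin": the turn about the world's z in degrees. A call has 1 to 5 rows; each row shifts and turns the commanded pose from where the row before left it; what a row does not reach is not made up. A row lasts 1/12 s, in which the tool goes at most 41.7 mm and 7.16 degrees, less where a joint would pass 70% of its speed; a pose out of reach is approached as far as the arm can. A call with a gripper value outside its range is refused whole. "fingers" is the opening, from -1 (shut) to 1 (fully open), set as the call begins (left out, the last holds). The fingers move at their own pace and stop on an object; the grip force is fixed at half the most. Time passes only in rows, so rows that do not move let the fingers close. It gives the time, the measured TCP pose, the force, the opening and the grip force at its end, in the units of the state.
- ctrl.read_state(): the state, without advancing time (a new reading comes with each control period).
- vision.snapshot(name): name is "scene" or "top" or "wrist"; returns a dict with "img" (384x512x3 uint8, red, green, blue), "range_z" (384x512 float32, m along the optical axis (not along the pixel's ray), 0 where there is no reading), "fx", "fy", "cx", "cy" (pixels), "camera_from_world" (4x4, takes a point from world to camera coordinates); the wrist camera has in their place "hand_eye" (4x4, takes a point from camera to tool coordinates, whose origin is the TCP and whose axes are the flange's). Camera axes: x right, y down, z forward; pixel columns grow to the right and rows downward; lengths in m; the calibration is good to about 2 mm. A picture is of the moment at which its call begins: read the wrist's pose just before it.
- order.sign_off(): hands the job in; it is judged then, once.
Trained networks look in a picture, given as the dict that the camera call returned (one of the last four; its "shot" number tells which), for a name from the list of things; names that differ only in an ending like _2 or _b are one class to them, and where a whole thing is asked for, a point or a joint stands for the part that bears it (a point fixed in the world has none). Each returns a list of dicts, best first, with "confidence" (0 to 1); they miss things now and then, are a little off and sometimes report something else, mostly with a low value. They report only what shows in the picture. A call takes as long as a camera call. They do not tell look-alikes from the thing itself.
- models.look_for(name, picture): "at" ([column, row] in pixels, amid what is visible of it).
- models.place_of(name, picture): "at" ([column, row] in pixels: a listed point, or the origin of a listed thing).
The state is a dict: "clock": time; "q": joint angles; "qvel": joint speeds; "effort": joint torques, N m; "tcp_pos": TCP position; "tool_rot": TCP orientation; "force": force on the tool from outside, world axes, zero at the start; "wrist_torque": the same for the moment, N m; "finger_gap": opening from 0.0 (shut) to 1.0 (fully open); "finger_force": force on a finger pad.
Only numpy, scipy, OpenCV 4.12 (cv2) and the standard library are available. Lean on these libraries where they do the work, as an engineer would, in place of code of your own. Each camera call takes 0.05 s, during which the arm holds its last target. There are 200 camera calls.

## Working session

There is one attempt and no reset: what is moved stays moved. The work goes in short steps, Python scripts to look and compute and a tool call to move; the robot and the scene stay as the last step left them, time stands still between calls to the robot, and variables do not carry over. Pictures are saved under pics/ and viewed, at most 10 in all, crops included, and the job is handed in when it is done.

Besides the shell and the picture viewer there is one more tool, called after ">>>" as a command line: name --argument value ..., lists and objects as JSON in quotes. carry_out: Moves the arm, as the interface text tells. Its arguments: {"type":"object","properties":{"deltas":{"type":"array"},"fingers":{"type":"number"}},"required":["deltas"]}

```bash
ls; mkdir -p pics
cat > h.py <<'E'
import numpy as np, cv2
from bench import ctrl, vision, order, models
from scipy.spatial.transform import Rotation as R
def snap(name):
    s=ctrl.read_state(); p=vision.snapshot(name)
    if 'camera_from_world' in p: T=np.linalg.inv(p['camera_from_world'])
    else:
        W=np.eye(4);W[:3,:3]=R.from_rotvec(s['tool_rot']).as_matrix();W[:3,3]=s['tcp_pos'];T=W@p['hand_eye']
    p['T']=T; return p
def ray(p,u,v): return p['T'][:3,:3]@np.array([(u-p['cx'])/p['fx'],(v-p['cy'])/p['fy'],1.])
def cloud(p):
    v,u=np.mgrid[:384,:512];z=p['range_z']
    c=np.stack([(u-p['cx'])/p['fx']*z,(v-p['cy'])/p['fy']*z,z],-1)
    w=c@p['T'][:3,:3].T+p['T'][:3,3]; w[z==0]=np.nan; return w
def onplane(p,u,v,h):
    d=ray(p,u,v);o=p['T'][:3,3];return o+d*(h-o[2])/d[2]
def save(p,f,box=None,k=1):
    im=p['img'][...,::-1]
    if box: im=im[box[1]:box[3],box[0]:box[2]]
    cv2.imwrite('pics/'+f,cv2.resize(im,None,fx=k,fy=k,interpolation=cv2.INTER_CUBIC))
E
python3 - <<'E'
from h import *
s=ctrl.read_state();print({k:np.round(v,3) for k,v in s.items()})
ims=[]
for n in ['scene','top']:
    p=snap(n);w=cloud(p)
    print(n,np.round(p['T'][:3,3],3))
    for nm in ['cap_a','holder','dropper_bottle','staining_jar']:
        for d in models.look_for(nm,p)[:5]:
            u,v=map(int,d['at']);print(nm,(u,v),round(d['confidence'],2),np.round(w[v,u],3))
    ims.append(p)
save(ims[0],'scene0.png',k=1.5);save(ims[1],'top0.png',k=1.5)
E
```

```text
pics
{'clock': np.float64(0.0), 'q': array([ 1.236,  0.3  ,  1.522, -0.   ,  1.321, -0.067]), 'qvel': array([ 0.001,  0.001,  0.001,  0.001, -0.001, -0.001]), 'effort': array([-0.0000e+00, -5.4351e+01, -3.6180e+01, -0.0000e+00,  4.0000e-03,
        0.0000e+00]), 'tcp_pos': array([0.146, 0.53 , 0.404]), 'tool_rot': array([-4.190e-01, -3.113e+00,  2.000e-03]), 'force': array([ 0.633, -0.083, -0.216]), 'wrist_torque': array([-0.002, -0.003,  0.044]), 'finger_force': np.float64(0.0), 'finger_gap': np.float64(0.999)}
scene [ 0.908 -0.383  1.204]
cap_a (326, 128) 0.78 [0.366 0.384 0.038]
cap_a (301, 144) 0.76 [0.359 0.277 0.035]
cap_a (349, 147) 0.74 [0.468 0.387 0.037]
cap_a (321, 167) 0.58 [0.465 0.264 0.036]
holder (244, 217) 0.81 [ 0.436 -0.025  0.009]
dropper_bottle (159, 246) 0.54 [ 0.375 -0.28   0.06 ]
dropper_bottle (348, 150) 0.54 [0.476 0.373 0.042]
staining_jar (159, 278) 0.8 [ 0.464 -0.333  0.089]
top [0.316 0.034 1.159]
cap_a (125, 168) 0.97 [0.47  0.397 0.042]
cap_a (127, 204) 0.7 [0.367 0.39  0.043]
cap_a (165, 209) 0.69 [0.352 0.284 0.036]
cap_a (169, 171) 0.58 [0.461 0.272 0.039]
cap_a (360, 208) 0.36 [ 0.346 -0.262  0.079]
holder (257, 187) 0.61 [0.407 0.022 0.086]
dropper_bottle (358, 207) 0.5 [ 0.35  -0.259  0.069]
staining_jar (384, 174) 0.56 [ 0.439 -0.328  0.091]
```

View pics/scene0.png

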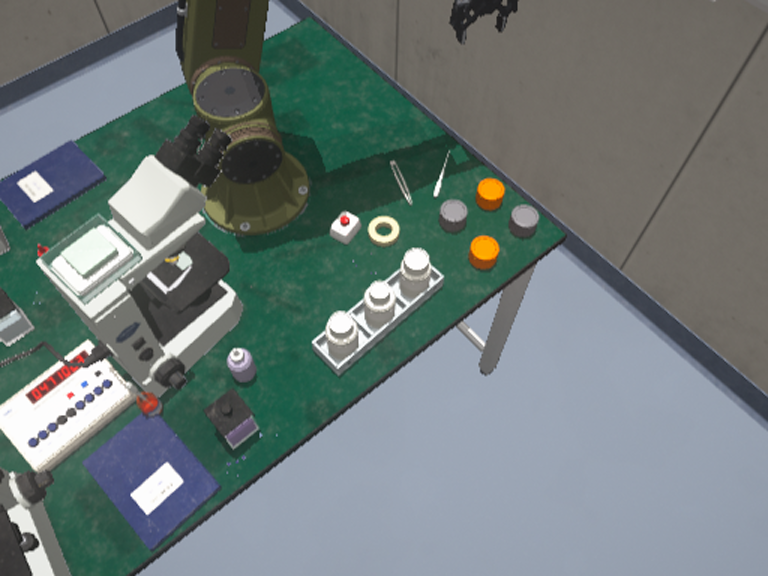

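View pics/top0.png

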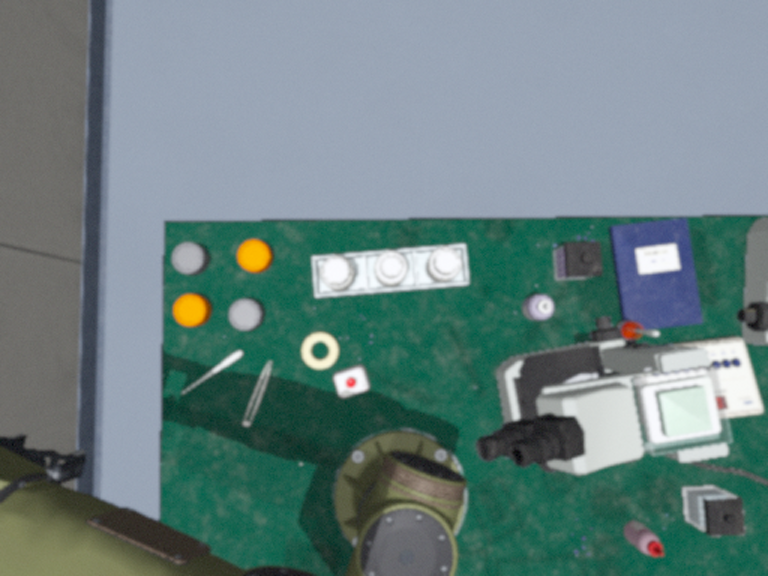

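The grey caps in the top image (native pixels) are at about (125,171) and (164,209). The orange look-alikes at (169,171) and (127,206) are to be left alone. The jars are at about (225,180), (260,177) and (297,175), and the dropper and staining jar are far to the right. Next I move the wrist camera over the caps.

>>> carry_out --deltas '[{"offset":[3.3,-2.4,0],"spin":-7},{"offset":[3.3,-2.4,0],"spin":-7},{"offset":[3.3,-2.4,0],"spin":-7},{"offset":[3.3,-2.4,0],"spin":-7},{"offset":[3.3,-2.4,0],"spin":-7}]' --fingers 1

```text
clock: 0.92
tcp_pos: [0.3117, 0.409, 0.4048]
tool_rot: [1.344, 2.839, 0.0]
force: [-0.7, 1.3, -0.9]
finger_gap: 0.999
finger_force: 0.0
```

>>> carry_out --deltas '[{"offset":[3.3,-2.4,0],"spin":-7},{"offset":[3.3,-2.4,0],"spin":-7},{"offset":[0,0,0],"spin":-7},{"offset":[0,0,0],"spin":-7},{"offset":[0,0,0],"spin":-7}]'

```text
clock: 1.33
tcp_pos: [0.3772, 0.3618, 0.4047]
tool_rot: [-2.138, -2.302, -0.0]
force: [-1.0, -0.2, -0.2]
finger_gap: 1.003
finger_force: 0.0
```

```bash
cat >> h.py <<'E'
def circ(p,c,h0,h1,rad=.045):
    """min enclosing-type circle of the cloud points with height h0..h1 near c"""
    w=cloud(p).reshape(-1,3);m=(w[:,2]>h0)&(w[:,2]<h1)&(np.hypot(w[:,0]-c[0],w[:,1]-c[1])<rad)
    q=w[m]
    if len(q)<20: return None
    (x,y),r=cv2.minEnclosingCircle(q[:,:2].astype(np.float32))
    a=len(q)
    return np.round([x,y,r,np.median(q[:,2]),*q[:,:2].mean(0),a],4)
E
python3 - <<'E'
from h import *
s=ctrl.read_state();print(s['clock'],np.round(s['tcp_pos'],3),np.round(s['tool_rot'],3))
p=snap('wrist');print(np.round(p['hand_eye'],3),p['fx'])
print(np.round(p['T'][:3,3],3))
for c in [(.465,.395),(.355,.284)]: print(circ(p,c,.034,.048))
save(p,'w1.png',k=1.5)
p=snap('top')
for c in [(.465,.395),(.355,.284)]: print('top cap',circ(p,c,.034,.048))
for d in models.look_for('holder',p)[:2]: print(d)
w=cloud(p);m=(w[...,2]>.106)&(w[...,2]<.12)&(abs(w[...,1])<.2)&(w[...,0]>.3)&(w[...,0]<.55)
n,l,st,ce=cv2.connectedComponentsWithStats(m.astype(np.uint8))
for i in range(1,n):
    if st[i,4]>30:print(st[i],np.round(ce[i]),circ(p,w[l==i].mean(0),.104,.12,.035))
E
```

```text
1.3333 [0.377 0.362 0.405] [-2.138 -2.302 -0.   ]
[[-0.001 -0.947 -0.322  0.083]
 [ 1.    -0.001 -0.     0.001]
 [ 0.    -0.322  0.947  0.031]
 [ 0.     0.     0.     1.   ]] 272.0558105658107
[0.372 0.445 0.373]
[4.611e-01 3.988e-01 3.000e-02 3.840e-02 4.606e-01 3.996e-01 1.856e+03]
[3.519e-01 2.897e-01 3.020e-02 3.830e-02 3.519e-01 2.914e-01 1.425e+03]
top cap [4.595e-01 3.994e-01 3.010e-02 3.930e-02 4.601e-01 3.989e-01 3.390e+02]
top cap [3.510e-01 2.904e-01 3.000e-02 3.890e-02 3.512e-01 2.896e-01 3.450e+02]
{'at': [128.0, 170.1], 'confidence': 0.69}
{'at': [252.0, 185.5], 'confidence': 0.68}
[289 166  17  17 216] [297. 174.] [ 4.392e-01 -8.660e-02  2.260e-02  1.100e-01  4.391e-01 -8.650e-02
  2.230e+02]
[214 171  19  19 266] [223. 180.] [4.248e-01 1.129e-01 2.520e-02 1.097e-01 4.251e-01 1.127e-01 2.750e+02]
[253 170  15  15 171] [260. 177.] [4.321e-01 1.310e-02 2.000e-02 1.099e-01 4.323e-01 1.330e-02 1.770e+02]
```

View pics/w1.png

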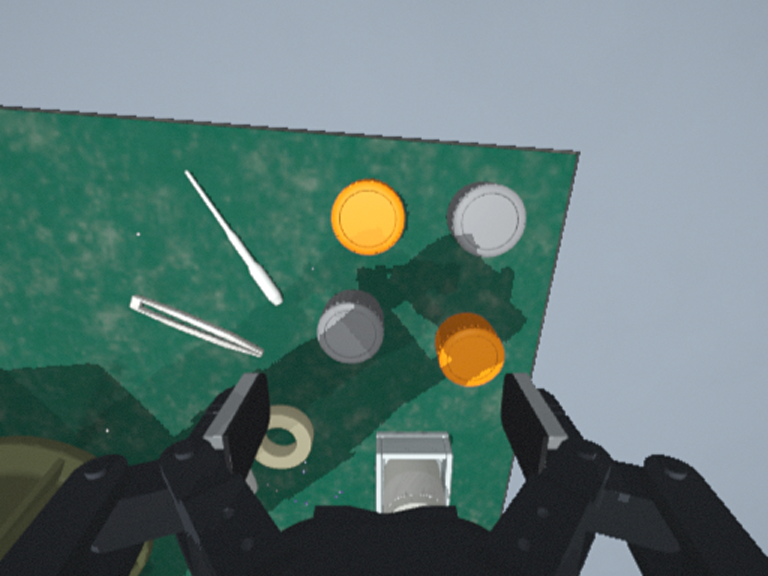

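The grey caps are at (489,218) and (350,328) in this enlarged view and the orange ones at (368,217) and (470,350). The rims have radii of 25, 20 and 22.5 mm, so left is the 50 mm neck, middle the 40 mm and right the 45 mm. I take the nearer grey cap first, at (0.352, 0.290).

>>> carry_out --deltas '[{"offset":[-0.63,-1.8,-3.0]},{"offset":[-0.63,-1.8,-3.0]},{"offset":[-0.63,-1.8,-3.0]},{"offset":[-0.63,-1.8,-3.0]},{"offset":[0,0,-2.0]}]'

```text
invalid input at $.deltas[0]: expected keys offset, spin
```

Run:
```python
from h import *
p=snap('wrist');s=ctrl.read_state();print(np.round(s['tcp_pos'],4));print(circ(p,(.352,.290),.034,.046))
```

```text
[0.3765 0.3624 0.4047]
[3.516e-01 2.899e-01 3.020e-02 3.820e-02 3.518e-01 2.912e-01 1.421e+03]
```

>>> carry_out --deltas '[{"offset":[-0.63,-1.8,-3.0],"spin":0},{"offset":[-0.63,-1.8,-3.0],"spin":0},{"offset":[-0.63,-1.8,-3.0],"spin":0},{"offset":[-0.63,-1.8,-3.0],"spin":0},{"offset":[0,0,-2.0],"spin":0}]'

```text
clock: 1.95
tcp_pos: [0.3498, 0.2882, 0.2623]
tool_rot: [-2.124, -2.314, 0.005]
force: [0.5, 0.1, -0.4]
finger_gap: 1.004
finger_force: 0.0
```

Run:
```python
from h import *
p=snap('wrist');s=ctrl.read_state();print(np.round(s['tcp_pos'],4));print(circ(p,(.352,.290),.034,.046))
```

```text
[0.3499 0.2889 0.2599]
[3.519e-01 2.899e-01 3.010e-02 3.820e-02 3.516e-01 2.916e-01 4.391e+03]
```

>>> carry_out --deltas '[{"offset":[0.1,0.1,-2.5],"spin":0},{"offset":[0.1,0,-2.5],"spin":0},{"offset":[0,0,-2.4],"spin":0},{"offset":[0,0,0],"spin":0}]'

```text
clock: 2.33
tcp_pos: [0.3528, 0.2913, 0.188]
tool_rot: [-2.125, -2.313, 0.008]
force: [-0.3, -0.6, -0.8]
finger_gap: 0.997
finger_force: 0.0
```

>>> carry_out --deltas '[{"offset":[0,0,0],"spin":0},{"offset":[0,0,0],"spin":0},{"offset":[0,0,0],"spin":0},{"offset":[0,0,0],"spin":0},{"offset":[0,0,0],"spin":0}]' --fingers -1

```text
clock: 2.75
tcp_pos: [0.3537, 0.2918, 0.1929]
tool_rot: [2.128, 2.311, 0.004]
force: [-3.1, -1.1, 9.0]
finger_gap: 0.679
finger_force: 62.3
```

>>> carry_out --deltas '[{"offset":[0,0,3.5],"spin":0},{"offset":[0,0,4.0],"spin":0},{"offset":[0,0,4.0],"spin":0},{"offset":[0,-1.0,3.8],"spin":0},{"offset":[0.9,-3.9,0.7],"spin":0}]'

```text
clock: 3.17
tcp_pos: [0.3619, 0.2444, 0.3584]
tool_rot: [2.122, 2.313, 0.018]
force: [2.4, -0.5, 0.5]
finger_gap: 0.681
finger_force: 64.6
```

>>> carry_out --deltas '[{"offset":[0.9,-3.9,0],"spin":0},{"offset":[0.9,-3.9,0],"spin":0},{"offset":[0.9,-3.9,0],"spin":0},{"offset":[0.9,-3.9,0],"spin":0},{"offset":[0.9,-3.9,0],"spin":0}]'

```text
clock: 3.58
tcp_pos: [0.407, 0.0456, 0.3526]
tool_rot: [2.126, 2.309, 0.004]
force: [0.6, 1.2, -0.3]
finger_gap: 0.673
finger_force: 64.6
```

>>> carry_out --deltas '[{"offset":[0.9,-3.9,0],"spin":0},{"offset":[0.9,-3.9,0],"spin":0},{"offset":[0.9,-3.9,0],"spin":0},{"offset":[0,-1,0],"spin":0},{"offset":[0,0,0],"spin":0}]'

```text
clock: 4.0
tcp_pos: [0.4342, -0.0817, 0.3521]
tool_rot: [2.131, 2.306, 0.001]
force: [0.2, 0.4, 0.8]
finger_gap: 0.678
finger_force: 64.6
```

Run:
```python
from h import *
s=ctrl.read_state();print(s['clock'],np.round(s['tcp_pos'],4),np.round(s['tool_rot'],3),np.round(s['force'],1),s['finger_gap'],s['finger_force'])
t=s['tcp_pos']
p=snap('wrist')
for c in [(.4248,.1129),(.432,.0131),(.439,-.0866)]: print('wrist jar',circ(p,c,.104,.120,.035))
q=snap('top')
print('top cap',circ(q,t[:2],t[2]-.16,t[2]-.13,.05))
w=cloud(q);m=(np.hypot(w[...,0]-t[0],w[...,1]-t[1])<.05)&(w[...,2]<.25);print(np.nanpercentile(w[m][:,2],[5,25,50,75,95]))
save(p,'w2.png',k=1.5)
```

```text
4.0 [ 0.4342 -0.0817  0.3521] [2.131e+00 2.306e+00 1.000e-03] [0.2 0.4 0.8] 0.6775170251671985 64.63354579871236
wrist jar None
wrist jar [4.331e-01 1.240e-02 2.010e-02 1.088e-01 4.331e-01 1.280e-02 2.578e+03]
wrist jar [ 4.403e-01 -7.680e-02  1.970e-02  1.095e-01  4.413e-01 -6.930e-02
  3.440e+02]
top cap [ 4.252e-01 -5.970e-02  8.800e-03  1.985e-01  4.239e-01 -5.800e-02
  2.000e+01]
[0.00540918 0.02974376 0.18588369 0.19836854 0.20064887]
```

View pics/w2.png

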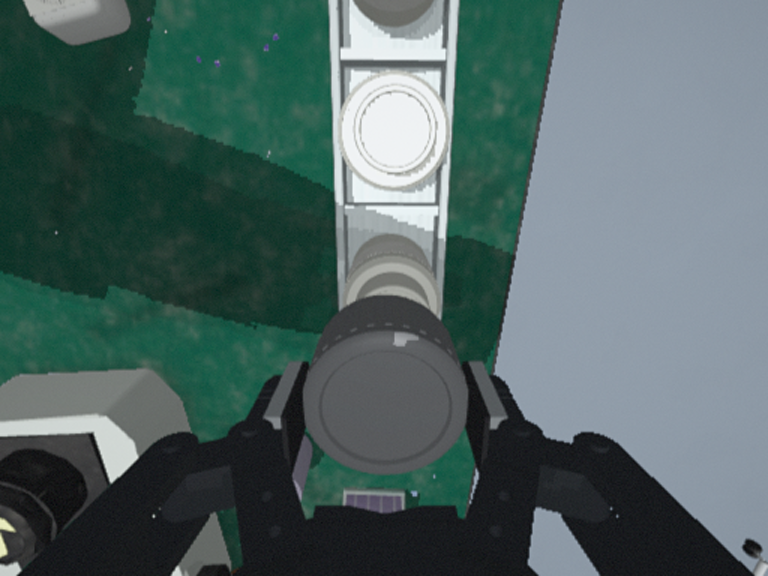

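The cap is held centrally between the pads, with the right jar just ahead of it and the middle jar at (395,130). I measure the cap's centre in the same frame.

```bash
cat >> h.py <<'E'
def held(p,t):
    w=cloud(p).reshape(-1,3)
    m=(abs(w[:,2]-(t[2]-.154))<.012)&(np.hypot(w[:,0]-t[0],w[:,1]-t[1])<.05)
    q=w[m]; h=np.median(q[:,2]); q=q[abs(q[:,2]-h)<.004]
    A=np.c_[q[:,:2],np.ones(len(q))];k=np.linalg.lstsq(A,q[:,2],rcond=None)[0]
    (x,y),r=cv2.minEnclosingCircle(q[:,:2].astype(np.float32))
    return np.round([x,y,r,h,k[0],k[1],len(q)],4), np.round(np.r_[q[:,:2].min(0),q[:,:2].max(0)],4)
E
python3 - <<'E'
from h import *
for i in range(2):
    s=ctrl.read_state();p=snap('wrist');t=s['tcp_pos'];c,b=held(p,t);print(np.round(t,4),c,b,np.round(c[:2]-t[:2],4))
    print(circ(p,(.432,.0131),.104,.120,.035))
E
```

```text
[ 0.4341 -0.0793  0.3516] [ 4.349e-01 -7.250e-02  4.270e-02  1.968e-01  1.000e-04 -5.900e-03
  9.147e+03] [ 0.3924 -0.1109  0.4773 -0.051 ] [0.0008 0.0068]
[4.331e-01 1.230e-02 2.010e-02 1.088e-01 4.331e-01 1.280e-02 2.557e+03]
[ 0.4341 -0.0788  0.3515] [ 4.348e-01 -7.210e-02  4.260e-02  1.966e-01 -8.000e-04 -5.300e-03
  9.145e+03] [ 0.3924 -0.1101  0.4772 -0.0506] [0.0007 0.0067]
[4.332e-01 1.230e-02 2.010e-02 1.088e-01 4.332e-01 1.280e-02 2.550e+03]
```

>>> carry_out --deltas '[{"offset":[0.5,-0.7,0],"spin":0},{"offset":[0,0,-2],"spin":0},{"offset":[0,0,-2],"spin":0},{"offset":[0,0,0],"spin":0},{"offset":[0,0,0],"spin":0}]'

```text
clock: 4.62
tcp_pos: [0.4396, -0.0863, 0.3107]
tool_rot: [-2.127, -2.31, 0.001]
force: [0.7, -0.7, -0.6]
finger_gap: 0.682
finger_force: 64.6
```

Run:
```python
from h import *
for i in range(2):
    s=ctrl.read_state();p=snap('wrist');t=s['tcp_pos'];c,b=held(p,t);print(np.round(t,4),np.round(s['force'],1),c,b)
    print(circ(p,(.432,.0131),.104,.120,.035))
```

```text
[ 0.4396 -0.0863  0.3107] [ 0.7 -0.7 -0.6] [ 4.401e-01 -7.970e-02  4.280e-02  1.558e-01 -1.900e-03 -4.800e-03
  9.134e+03] [ 0.3975 -0.118   0.4828 -0.0579]
[4.332e-01 1.240e-02 2.010e-02 1.089e-01 4.331e-01 1.290e-02 4.158e+03]
[ 0.4397 -0.0864  0.3115] [ 0.1 -0.4  0.5] [ 4.405e-01 -7.960e-02  4.270e-02  1.566e-01 -1.100e-03 -6.200e-03
  9.134e+03] [ 0.398  -0.118   0.4829 -0.0581]
[4.332e-01 1.250e-02 2.010e-02 1.089e-01 4.331e-01 1.290e-02 4.130e+03]
```

>>> carry_out --deltas '[{"offset":[0,0.05,-0.4],"spin":0},{"offset":[0,0,-0.4],"spin":0},{"offset":[0,0,-0.3],"spin":0},{"offset":[0,0,0],"spin":0}]'

```text
clock: 5.05
tcp_pos: [0.4402, -0.0868, 0.3028]
tool_rot: [2.124, 2.306, 0.002]
force: [-6.4, -7.6, 32.7]
finger_gap: 0.681
finger_force: 70.4
```

>>> carry_out --deltas '[{"offset":[-0.1,0,0.1],"spin":0},{"offset":[0,-0.1,0],"spin":0},{"offset":[0,0,0],"spin":0}]'

```text
clock: 5.3
tcp_pos: [0.4395, -0.0873, 0.3031]
tool_rot: [2.125, 2.305, 0.007]
force: [5.5, 0.6, 16.1]
finger_gap: 0.676
finger_force: 68.4
```

>>> carry_out --deltas '[{"offset":[0.1,-0.05,0],"spin":0},{"offset":[0.1,0.05,0],"spin":0},{"offset":[0,0,0],"spin":0}]'

```text
clock: 5.55
tcp_pos: [0.4407, -0.0874, 0.3029]
tool_rot: [2.127, 2.308, 0.001]
force: [-8.3, -2.7, 25.6]
finger_gap: 0.678
finger_force: 69.7
```

>>> carry_out --deltas '[{"offset":[0.05,0.1,0],"spin":0},{"offset":[-0.05,0.1,0],"spin":0},{"offset":[0,0,0],"spin":0}]'

```text
clock: 5.8
tcp_pos: [0.4407, -0.0859, 0.3032]
tool_rot: [2.125, 2.306, -0.0]
force: [-8.6, -11.5, 25.4]
finger_gap: 0.676
finger_force: 69.8
```

>>> carry_out --deltas '[{"offset":[-0.1,0.05,0],"spin":0},{"offset":[-0.1,-0.05,0],"spin":0},{"offset":[0,0,0],"spin":0}]'

```text
clock: 6.05
tcp_pos: [0.4395, -0.0857, 0.3033]
tool_rot: [2.124, 2.304, 0.006]
force: [6.8, -4.0, 16.2]
finger_gap: 0.677
finger_force: 68.5
```

The cap stays flat on the rim over a ring of positions, so it looks like the 42 mm bore. I move it to the middle (40 mm) jar.

>>> carry_out --deltas '[{"offset":[0,0,1.8],"spin":0},{"offset":[-0.3,3.9,0.6],"spin":0},{"offset":[-0.3,4.0,0],"spin":0},{"offset":[-0.1,2.0,-0.6],"spin":0},{"offset":[0,0,0],"spin":0}]'

```text
clock: 6.47
tcp_pos: [0.4308, 0.0167, 0.3184]
tool_rot: [-2.126, -2.313, -0.001]
force: [-0.5, -0.7, -0.9]
finger_gap: 0.673
finger_force: 69.5
```

```bash
cat > m.py <<'E'
from h import *
import sys
for i in range(2):
    s=ctrl.read_state();p=snap('wrist');t=s['tcp_pos'];c,b=held(p,t)
    print(np.round(t,4),np.round(s['force'],1),'cap',c[0],round((b[1]+b[3])/2,4),'h',c[3],c[4:6],'span',b[3]-b[1])
    for k in [(.4248,.1129),(.432,.0131),(.439,-.0866)]: print(circ(p,k,.104,.118,.035))
E
python3 m.py
```

```text
[0.4308 0.0167 0.3184] [-0.5 -0.7 -0.9] cap 0.4315 0.0154 h 0.1646 [-0.0263 -0.0044] span 0.0593
[4.261e-01 1.120e-01 2.510e-02 1.087e-01 4.259e-01 1.130e-01 5.809e+03]
None
[ 4.399e-01 -8.310e-02  2.210e-02  1.085e-01  4.395e-01 -7.760e-02
  1.065e+03]
[0.4311 0.0153 0.3186] [-0.4  0.4 -0.3] cap 0.4318 0.0136 h 0.1648 [-0.0258 -0.0047] span 0.06
[4.259e-01 1.120e-01 2.520e-02 1.087e-01 4.260e-01 1.130e-01 5.865e+03]
None
[ 4.399e-01 -8.510e-02  2.240e-02  1.084e-01  4.396e-01 -7.920e-02
  1.103e+03]
```

>>> carry_out --deltas '[{"offset":[0.13,-0.1,0],"spin":0},{"offset":[0,0,-0.7],"spin":0},{"offset":[0,0,-0.7],"spin":0},{"offset":[0,0,-0.4],"spin":0},{"offset":[0,0,0],"spin":0}]'

```text
clock: 6.98
tcp_pos: [0.4326, 0.0127, 0.2995]
tool_rot: [-2.13, -2.308, -0.0]
force: [2.7, 4.3, -4.9]
finger_gap: 0.677
finger_force: 69.1
```

It dropped past the rim height. I go deeper and then check the sideways play.

>>> carry_out --deltas '[{"offset":[0,0,-0.6],"spin":0},{"offset":[0,0,-0.6],"spin":0},{"offset":[0,0,0],"spin":0}]'

```text
clock: 7.23
tcp_pos: [0.4325, 0.0129, 0.2874]
tool_rot: [-2.129, -2.309, 0.0]
force: [3.5, 6.4, -5.0]
finger_gap: 0.681
finger_force: 69.1
```

>>> carry_out --deltas '[{"offset":[0,0.15,0],"spin":0},{"offset":[0,0.1,0],"spin":0},{"offset":[0,0,0],"spin":0}]'

```text
clock: 7.48
tcp_pos: [0.4326, 0.0154, 0.2885]
tool_rot: [-2.129, -2.31, 0.001]
force: [0.1, -0.3, 0.9]
finger_gap: 0.674
finger_force: 69.3
```

>>> carry_out --deltas '[{"offset":[0,-0.2,0],"spin":0},{"offset":[0,-0.25,0],"spin":0},{"offset":[0,0,0],"spin":0}]'

```text
clock: 7.73
tcp_pos: [0.4326, 0.0116, 0.2883]
tool_rot: [-2.129, -2.307, -0.004]
force: [3.7, 19.3, -7.2]
finger_gap: 0.675
finger_force: 68.7
```

>>> carry_out --deltas '[{"offset":[0,0.3,0],"spin":0},{"offset":[0,0.3,0],"spin":0},{"offset":[0,0,0],"spin":0}]'

```text
clock: 7.98
tcp_pos: [0.4326, 0.0164, 0.2884]
tool_rot: [2.128, 2.309, -0.003]
force: [1.1, -10.1, -3.2]
finger_gap: 0.678
finger_force: 69.1
```

>>> carry_out --deltas '[{"offset":[0,0.15,0],"spin":0},{"offset":[0,0,0],"spin":0}]'

```text
clock: 8.15
tcp_pos: [0.4326, 0.0171, 0.2882]
tool_rot: [2.127, 2.309, -0.005]
force: [3.1, -21.1, -8.9]
finger_gap: 0.678
finger_force: 68.7
```

The play is about 2 mm, so this is the 42 mm cap on its 40 mm neck. I centre it, push it home and release.

>>> carry_out --deltas '[{"offset":[0.02,-0.3,0],"spin":0},{"offset":[0,0,-0.5],"spin":0},{"offset":[0,0,-0.5],"spin":0},{"offset":[0,0,0],"spin":0}]'

```text
clock: 8.48
tcp_pos: [0.4329, 0.0152, 0.2791]
tool_rot: [2.128, 2.309, -0.001]
force: [-5.6, -6.6, 12.8]
finger_gap: 0.679
finger_force: 72.9
```

>>> carry_out --deltas '[{"offset":[0,0,0],"spin":0},{"offset":[0,0,0],"spin":0},{"offset":[0,0,0],"spin":0},{"offset":[0,0,0],"spin":0}]' --fingers 1

```text
clock: 8.82
tcp_pos: [0.4328, 0.0155, 0.2785]
tool_rot: [-2.129, -2.31, 0.0]
force: [-0.3, 0.3, 0.1]
finger_gap: 1.003
finger_force: 0.0
```

>>> carry_out --deltas '[{"offset":[0,0,2],"spin":0},{"offset":[0,0,4],"spin":0},{"offset":[0,0,4],"spin":0},{"offset":[0,2,3],"spin":0},{"offset":[0.3,4,0],"spin":0}]'

```text
clock: 9.23
tcp_pos: [0.4361, 0.0743, 0.4146]
tool_rot: [2.129, 2.301, 0.01]
force: [0.8, -0.2, 1.0]
finger_gap: 0.999
finger_force: 0.0
```

>>> carry_out --deltas '[{"offset":[0.3,4,0],"spin":0},{"offset":[0.3,4,0],"spin":0},{"offset":[0.3,4,0],"spin":0},{"offset":[0.3,4,0],"spin":0},{"offset":[0.3,4,0],"spin":0}]'

```text
clock: 9.65
tcp_pos: [0.4504, 0.2776, 0.4085]
tool_rot: [-2.129, -2.31, -0.0]
force: [1.1, -0.3, 0.1]
finger_gap: 1.001
finger_force: 0.0
```

Run:
```python
from h import *
s=ctrl.read_state();print(s['clock'],np.round(s['tcp_pos'],4),np.round(s['tool_rot'],3))
p=snap('wrist');print('cap2',circ(p,(.461,.399),.034,.048))
q=snap('top');print('top',circ(q,(.4331,.0125),.115,.14,.045),circ(q,(.461,.399),.034,.048))
save(q,'top1.png',(90,140,330,240),3)
```

```text
9.65 [0.4504 0.2776 0.4085] [-2.129 -2.31  -0.   ]
cap2 [4.612e-01 3.988e-01 2.990e-02 3.850e-02 4.610e-01 3.993e-01 2.353e+03]
top [4.332e-01 1.370e-02 3.030e-02 1.272e-01 4.327e-01 1.370e-02 3.980e+02] None
```

View pics/top1.png

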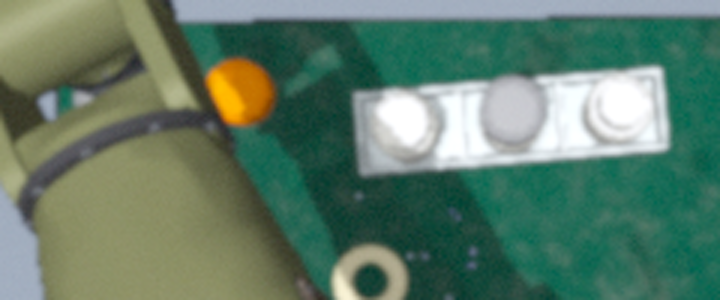

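The first cap sits level on the middle jar at (513,105), with its top at 127 mm. I now go for the second grey cap at (0.461, 0.399).

>>> carry_out --deltas '[{"offset":[0.25,3.0,-2.5],"spin":0},{"offset":[0.25,3.0,-2.5],"spin":0},{"offset":[0.25,3.0,-2.5],"spin":0},{"offset":[0.25,3.0,-2.5],"spin":0},{"offset":[0,0,-3.5],"spin":0}]'

```text
clock: 10.17
tcp_pos: [0.4607, 0.3989, 0.2736]
tool_rot: [2.126, 2.312, 0.006]
force: [0.4, 0.1, -1.3]
finger_gap: 1.002
finger_force: 0.0
```

Run:
```python
from h import *
for i in range(2):
    s=ctrl.read_state();p=snap('wrist');print(np.round(s['tcp_pos'],4),circ(p,(.461,.399),.034,.048))
```

```text
[0.4607 0.3989 0.2736] [4.612e-01 3.985e-01 3.030e-02 3.820e-02 4.610e-01 4.004e-01 3.976e+03]
[0.4595 0.396  0.2651] [4.614e-01 3.988e-01 3.010e-02 3.820e-02 4.610e-01 4.005e-01 4.323e+03]
```

>>> carry_out --deltas '[{"offset":[0.15,0.3,-2.5],"spin":0},{"offset":[0,0,-2.5],"spin":0},{"offset":[0,0,-2.5],"spin":0},{"offset":[0,0,0],"spin":0}]'

```text
clock: 10.6
tcp_pos: [0.4621, 0.3969, 0.1961]
tool_rot: [-2.13, -2.308, 0.008]
force: [-0.8, -1.0, -1.1]
finger_gap: 0.996
finger_force: 0.0
```

>>> carry_out --deltas '[{"offset":[0,0,0],"spin":0},{"offset":[0,0,0],"spin":0},{"offset":[0,0,0],"spin":0},{"offset":[0,0,0],"spin":0},{"offset":[0,0,0],"spin":0}]' --fingers -1

```text
clock: 11.02
tcp_pos: [0.463, 0.3985, 0.2022]
tool_rot: [2.129, 2.309, 0.006]
force: [-1.8, -4.3, 10.8]
finger_gap: 0.669
finger_force: 61.9
```

>>> carry_out --deltas '[{"offset":[0,0,3.5],"spin":0},{"offset":[0,0,4.0],"spin":0},{"offset":[0,0,4.0],"spin":0},{"offset":[0,-1.0,3.8],"spin":0},{"offset":[-0.2,-4,0],"spin":0}]'

```text
clock: 11.43
tcp_pos: [0.4603, 0.3507, 0.3619]
tool_rot: [2.123, 2.311, 0.024]
force: [1.8, 0.5, -0.1]
finger_gap: 0.666
finger_force: 64.2
```

>>> carry_out --deltas '[{"offset":[-0.2,-4.1,0],"spin":0},{"offset":[-0.2,-4.1,0],"spin":0},{"offset":[-0.2,-4.1,0],"spin":0},{"offset":[-0.2,-4.1,0],"spin":0},{"offset":[-0.2,-4.1,0],"spin":0}]'

```text
clock: 11.85
tcp_pos: [0.4495, 0.1415, 0.3537]
tool_rot: [2.128, 2.309, 0.004]
force: [1.0, -0.4, -0.5]
finger_gap: 0.667
finger_force: 64.2
```

>>> carry_out --deltas '[{"offset":[-0.2,-4.1,0],"spin":0},{"offset":[-0.2,-4.1,0],"spin":0},{"offset":[-0.2,-4.1,0],"spin":0},{"offset":[-0.2,-4.1,0],"spin":0},{"offset":[-0.2,-4.1,0],"spin":0}]'

```text
clock: 12.27
tcp_pos: [0.4394, -0.0636, 0.3538]
tool_rot: [2.127, 2.308, 0.003]
force: [0.4, -0.2, 0.5]
finger_gap: 0.669
finger_force: 64.2
```

>>> carry_out --deltas '[{"offset":[0,-1.8,0],"spin":0},{"offset":[0,0,-1],"spin":0},{"offset":[0,0,0],"spin":0}]'

```text
clock: 12.52
tcp_pos: [0.4398, -0.0803, 0.3418]
tool_rot: [2.132, 2.307, 0.001]
force: [0.2, 0.1, -1.3]
finger_gap: 0.667
finger_force: 64.2
```

```bash
sed -i 's/t\[2\]-.154))<.012/t[2]-.158))<.012/' h.py && python3 m.py
python3 - <<'E'
from h import *
p=snap('wrist');save(p,'w3.png');print(circ(p,(.4331,.0131),.115,.140,.05))
E
```

```text
[ 0.4398 -0.0803  0.3418] [ 0.2  0.1 -1.3] cap 0.4407 -0.0796 h 0.1779 [-0.0012 -0.0037] span 0.0597
None
None
None
[ 0.44   -0.0795  0.3421] [-0.1  0.2 -0.7] cap 0.4403 -0.0788 h 0.1782 [-0.0022 -0.003 ] span 0.060099999999999994
None
None
None
[4.340e-01 1.290e-02 3.000e-02 1.264e-01 4.339e-01 1.400e-02 7.414e+03]
```

View pics/w3.png

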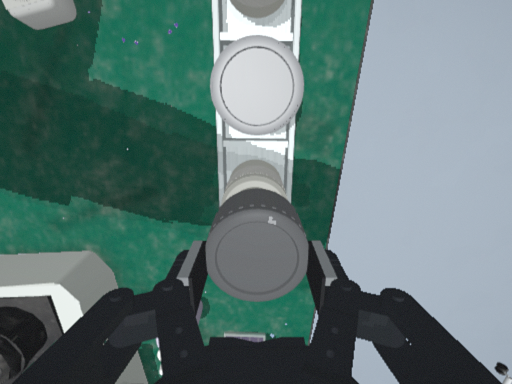

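The second cap is held squarely, with its centre at (257,255), and the first cap is level on the middle jar at (257,85). I try it on the right jar.

>>> carry_out --deltas '[{"offset":[0,-0.8,0],"spin":0},{"offset":[0,0,-1.3],"spin":0},{"offset":[0,0,-1.0],"spin":0},{"offset":[0,0,0],"spin":0},{"offset":[0,0,0],"spin":0}]'

```text
clock: 13.08
tcp_pos: [0.4404, -0.0874, 0.3184]
tool_rot: [-2.128, -2.31, 0.001]
force: [-0.4, 0.7, 0.9]
finger_gap: 0.666
finger_force: 64.2
```

```bash
python3 m.py
```

```text
[ 0.4404 -0.0874  0.3184] [-0.4  0.7  0.9] cap 0.441 -0.0867 h 0.1545 [-0.0037 -0.0035] span 0.0601
None
None
[ 4.393e-01 -6.730e-02  2.210e-02  1.170e-01  4.385e-01 -6.050e-02
  4.900e+01]
[ 0.4405 -0.0875  0.3189] [ 0.2 -0.2 -0.6] cap 0.4411 -0.0868 h 0.155 [-0.0019 -0.0037] span 0.059500000000000004
None
None
[ 4.393e-01 -6.800e-02  2.250e-02  1.170e-01  4.385e-01 -6.110e-02
  4.000e+01]
```

Centred as intended. I press down past the rim height.

>>> carry_out --deltas '[{"offset":[-0.03,0,-0.4],"spin":0},{"offset":[0,0,-0.4],"spin":0},{"offset":[0,0,-0.3],"spin":0},{"offset":[0,0,0],"spin":0}]'

```text
clock: 13.52
tcp_pos: [0.4399, -0.0876, 0.307]
tool_rot: [-2.129, -2.309, 0.001]
force: [0.3, 0.2, -0.9]
finger_gap: 0.669
finger_force: 64.3
```

>>> carry_out --deltas '[{"offset":[0,0,-0.7],"spin":0},{"offset":[0,0,-0.7],"spin":0},{"offset":[0,0,-0.5],"spin":0},{"offset":[0,0,0],"spin":0}]'

```text
clock: 13.85
tcp_pos: [0.4401, -0.0876, 0.2901]
tool_rot: [2.129, 2.31, -0.0]
force: [-16.5, 3.6, 33.3]
finger_gap: 0.673
finger_force: 67.6
```

It bottomed out at the expected height. I ease off, release and withdraw.

>>> carry_out --deltas '[{"offset":[0,0,0.15],"spin":0},{"offset":[0,0,0],"spin":0}]'

```text
clock: 14.02
tcp_pos: [0.4401, -0.0876, 0.2903]
tool_rot: [2.129, 2.309, 0.0]
force: [-3.6, 0.6, 11.3]
finger_gap: 0.67
finger_force: 65.4
```

>>> carry_out --deltas '[{"offset":[0,0,0],"spin":0},{"offset":[0,0,0],"spin":0},{"offset":[0,0,0],"spin":0},{"offset":[0,0,0],"spin":0}]' --fingers 1

```text
clock: 14.35
tcp_pos: [0.44, -0.0876, 0.2899]
tool_rot: [-2.129, -2.31, 0.0]
force: [-0.1, -0.3, 0.5]
finger_gap: 0.998
finger_force: 0.0
```

>>> carry_out --deltas '[{"offset":[0,0,2],"spin":0},{"offset":[0,0,4],"spin":0},{"offset":[0,0,4],"spin":0},{"offset":[-4,0,0],"spin":0},{"offset":[-4,0,0],"spin":0}]'

```text
clock: 14.77
tcp_pos: [0.3598, -0.0876, 0.3918]
tool_rot: [2.126, 2.308, 0.002]
force: [-0.7, -0.8, -0.1]
finger_gap: 1.003
finger_force: 0.0
```

Run:
```python
from h import *
for n in ['scene','top']:
    p=snap(n)
    for c in [(.4331,.0131),(.440,-.0868)]: print(n,circ(p,c,.115,.145,.045))
    if n=='scene': save(p,'fin.png',(190,140,310,260),4)
s=ctrl.read_state();print(s['clock'],s['tcp_pos'],s['force'])
```

```text
scene [4.338e-01 1.170e-02 3.140e-02 1.255e-01 4.356e-01 1.050e-02 3.370e+02]
scene [ 4.410e-01 -8.890e-02  3.090e-02  1.253e-01  4.428e-01 -8.920e-02
  3.600e+02]
top [4.329e-01 1.330e-02 3.020e-02 1.271e-01 4.325e-01 1.360e-02 4.060e+02]
top [ 4.416e-01 -8.550e-02  2.950e-02  1.278e-01  4.516e-01 -7.880e-02
  1.740e+02]
14.8667 [ 0.35645834 -0.08711727  0.39008704] [ 0.65205089 -0.66190934  0.08021242]
```

View pics/fin.png

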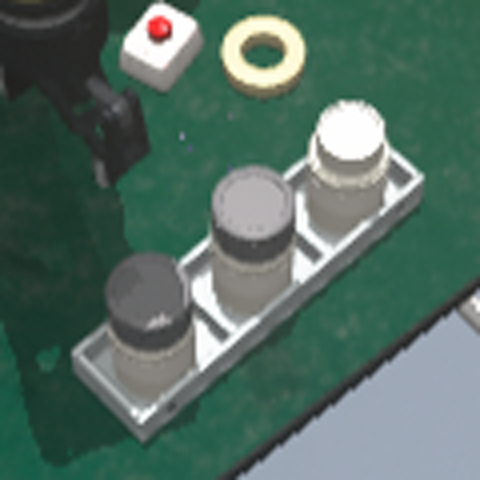

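Both caps are seated level, on the right jar at (150,300) and the middle jar at (253,215). Their tops are at about 127–128 mm, the left jar is open and the gripper is clear.

```bash
python3 -c "
from bench import order
print(order.sign_off())"
```

```text
the job is handed in; nothing more can be done
None
```

The job is handed in: the 42 mm cap is home on the middle (40 mm) jar, the 47 mm cap is home on the right (45 mm) jar, the left (50 mm) jar stays open, and I moved nothing else; the sign-off returned no verdict.

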